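# Set up the filter viewer: stack the filters and turn the lens arm

## Robot

A 7-joint arm with a two-finger parallel gripper is mounted at the origin on the work surface. World frame = base frame: x ahead of the robot, y to its left, z up, the work surface at z = 0. Lengths are in m, angles in rad, forces in N, time in s.
With the tool pointing down it reaches from about 0.4 to 0.875 m from the base axis. Payload 6.5 kg.
Tool frame: the origin (TCP) lies at the centre of the arm's flange, where the gripper is bolted on; the fingertips stand 166 mm ahead of it and the grasp point (between the pads) lies 147 mm ahead of it (robot.tcp_to_grasp is the distance from the TCP to the grasp point, in m); z points along the fingers, y is the line along which they close (so a half turn about z gives the same grasp; the last joint's range is limited). The gripper opens to 88 mm and grips with 3 to 60 N. Pads are 18 mm wide; open, the fingers measure 123 mm over their backs; the gripper's body (75 mm by 187 mm) begins 45 mm behind the grasp point.
Start: joints at [-1.353, 0.536, -0.004, 1.538, 0.003, 1.067, -0.071], TCP at [0.182, 0.624, 0.405] pointing down, gripper open.
Joint ranges: [-2.7, 2.7], [-0.37, 2.16], [-1.27, 1.26], [0.24, 2.4], [-1.31, 4.45], [0.19, 1.91], [-2.76, 2.76]. Speed limits (rad/s): [2.39, 2.39, 3.14, 3.14, 3.14, 3.14, 3.14].

## Interface

Orientations are given as a unit quaternion [x, y, z, w].
In Python, from station import robot gives the robot as it stands.
- The arm moves only by the shell command python3 -m jog 'ROWS' [FORCE]. ROWS is JSON, a list of rows, each a list of 3 entries, a list of its own where there are three numbers: the shift along the tool's x, y, z scaled (see below), then the turn, a rotation vector about the tool's x, y, z scaled (see below), then the opening, from -1 (shut) to 1 (fully open). A call has 1 to 20 rows; each row is the pose to reach, as a shift and turn from the pose commanded when the call began, along the tool's axes at that moment, turning the shorter way round; what a row does not reach only later rows make up. The controller multiplies each number of a shift by 500 mm and each number of a turn by 2 pi rad. A row lasts 1/8 s, in which the tool goes at most 62.5 mm and 10.7 degrees, less where a joint would pass 70% of its speed; a pose out of reach is approached as far as the arm can. A call with a number of a shift or a turn outside -1 to 1 is refused whole. A call with a gripper value outside its range is refused whole. The fingers move at their own pace and stop on an object; FORCE is the grip in N (left out, the last holds). Time passes only in rows, so rows that repeat a pose let the fingers close. It gives the time, the measured TCP pose, the force, the opening and the grip force at its end, in the units of the state.
- robot.read_state(): the state, without advancing time (a new reading comes with each control period).
- robot.grab_frame(name): name is "scene" or "side" or "wrist"; returns (picture, depth): 420x560x3 uint8, red, green, blue; 420x560 float32, m along the optical axis (not along the pixel's ray), 0 where there is no reading.
- robot.camera_info(name): a dict with "fx", "fy", "cx", "cy" (pixels), "xyz" and "attitude" of the camera in the world. Camera axes: x right, y down, z forward; pixel columns grow to the right and rows downward; lengths in m; the calibration is good to about 2 mm. A picture is of the moment at which its call begins: read the wrist's pose just before it. camera_info takes no time and is no camera call; for the wrist camera it gives the pose at the moment of the call.
- robot.hand_in(): hands the job in; it is judged then, once.
Trained networks look in the newest picture that a camera, given by its name, has taken for a name from the list of things; names that differ only in an ending like _2 or _b are one class to them, and where a whole thing is asked for, a point or a joint stands for the part that bears it (a point fixed in the world has none). Each returns a list of dicts, best first, with "score" (0 to 1); they miss things now and then, are a little off and sometimes report something else, mostly with a low value. They report only what shows in the picture. A call takes as long as a camera call. They do not tell look-alikes from the thing itself.
- robot.trace(thing, camera): "mask" (420x560 bool, what is visible of it) and "position" ([column, row] in pixels, amid what is visible of it).
The state is a dict: "clock": time; "q": joint angles; "joint_vel": joint speeds; "joint_efforts": joint torques, N m; "ee_pos": TCP position; "orientation": TCP orientation; "force": force on the tool from outside, world axes, zero at the start; "moment": the same for the moment, N m; "finger_gap": finger opening in m; "finger_force": force on a finger pad.
Only numpy, scipy, OpenCV 4.12 (cv2) and the standard library are available. Lean on these libraries where they do the work, as an engineer would, in place of code of your own. Each camera call takes 0.05 s, during which the arm holds its last target. There are 200 camera calls.

## Task

Get the filter viewer ready: take the dust cap off the light port and lay it in the blue tray, then take the colour filters from the bench (however many there are) and lay them all flat in one neatly centred stack on the light port, in any order. When the stack is complete, lift the lens arm off its pivot pin, turn it end for end and refit it fully home on the pin with its lens over the filters, and last of all press the green lamp button fully down and let it go. Leave the tube rack, bottle, screwdriver and culture dish where they are.

Things in the scene. Friction and masses are not known exactly. Their poses are not given: they have to be found in the camera images.
- stand: The viewer, fixed to the bench: white lamp housing 275 x 120 x 30 mm carrying light port, pivot block and lamp button. Origin at bench level below the port's centre, z up, +x along the housing from port to pin; it spans x -110 to 165, y -60 to 60 mm. Grey pivot block round the pin: 70 long (x), 44 wide, top at 76; blue cheeks 8 high, 5 thick, 34 apart inside, line its long edges.
- port (a point): Centre of the top face of the light port, a round white plate 58 mm across standing 4 mm proud of the housing, top 34 mm above the bench.
- pin (a point): Foot of the upright brass pivot pin, on the flat top of the pivot block, 110 mm from the port along the stand's +x, 76 mm above the bench. Pin 10 mm thick for 12 mm, then tapering to 4 mm at its tip 20 mm up. A seated arm lies between the block's cheeks and cannot be swung; it must be lifted more than 20 mm, clear of the pin.
- lens_arm: Lens arm, loose aluminium bar 10 mm thick, 160 g, with a 14 mm hole for the pin. Origin: hole centre at the underside; +x to the lens, z up. 26 mm wide for x -50 to 30, then 16 mm to the lens (56 across, at x 110). Dark weight on the tail at x -37, 26 across, 14 high. Centre of mass near x 20. Seated, it rests on the pivot block; at the start the lens points away from the port.
- lens_mid (a point): Centre of the lens of the arm, 110 mm from the hole, at mid-thickness (5 mm above the arm's underside).
- lens_grip (a point): Centre of the red grip fin on top of the arm: 28 mm long along the arm, 14 mm wide across it, 24 mm high (from 10 to 34 mm above the arm's underside). This point is 24 mm from the hole towards the lens and 22 mm above the arm's underside. Pinch it across its 14 mm.
- cap: Black dust cap: a disc 62 mm across and 8 mm thick with a knob 22 mm across and 22 mm high on top (30 mm high in all), 50 g. Origin at the centre of its underside, z up. At the start it lies loose on the light port.
- tray: Shallow blue open tray fixed to the bench, 120 x 120 mm outside, 14 mm high, walls and floor 4 mm thick. Origin at the centre of its underside.
- lamp_button (a joint): Travel of the green lamp push button, m: 0 released, 0.006 fully down; it springs back. About 5 N presses it down.
- lamp_button_top (a point): Centre of the top of the green lamp button (24 mm across), on the housing near the end beyond the port, at x = -85, y = +30 mm in the stand's frame. Pressed straight down.
- filter_amber: Loose round filter, dark metal rim with amber glass, 50 mm across, 7 mm thick, 40 g, the same both ways up. Origin at the centre of its underside, z up. Lies flat on the bench at the start; may be absent.
- filter_green: Loose round filter, dark metal rim with green glass, 50 mm across, 7 mm thick, 40 g, the same both ways up. Origin at the centre of its underside, z up. Lies flat on the bench at the start; may be absent.
- filter_blue: Loose round filter, dark metal rim with blue glass, 50 mm across, 7 mm thick, 40 g, the same both ways up. Origin at the centre of its underside, z up. Lies flat on the bench at the start; may be absent.
- filter_red: Loose round filter, dark metal rim with red glass, 50 mm across, 7 mm thick, 40 g, the same both ways up. Origin at the centre of its underside, z up. Lies flat on the bench at the start; may be absent.
- filter_clear: Loose round filter, dark metal rim with white frosted glass, 50 mm across, 7 mm thick, 40 g, the same both ways up. Origin at the centre of its underside, z up. Lies flat on the bench at the start; may be absent.
- tube_rack: Bystander: red rack of cork-stoppered test tubes, 200 x 50 mm, 152 mm high. Origin under its centre.
- reagent: Bystander: closed reagent bottle, 60 mm across, 130 mm high. Origin under its centre.
- driver: Bystander: red-handled screwdriver lying on the bench.
- dish: Bystander: closed culture dish, 90 mm across, 16 mm high. Origin under its centre.
Things that resemble listed ones, but are neither listed nor needed, are in the scene too. What is shaped like the filter_red but pink is not meant.

How it is judged:
By the outcome, as a careful person would: the job done as asked, in the order asked, and still so for the second after the job is handed in, with the robot touching nothing.
Of filter_amber, filter_green, filter_blue, filter_red, filter_clear only 3 to 5 are there at a start; the rules pass over those that are not, and their reading is None.
At some moment in a run one of filter_amber, filter_green, filter_blue, filter_red, filter_clear may be knocked a few centimetres aside while the robot is not near it.
It also fails if it takes over 210 s, if anything falls off the work surface, if the arm or the gripper's body presses on something with over 40 N, if the wrist force passes 120 N, or if a joint passes its speed limit or range.

## Working session

There is one attempt and no reset: what is moved stays moved. The work goes in short steps, Python scripts to look and compute and a shell command to move; the robot and the scene stay as the last step left them, time stands still between calls to the robot, and variables do not carry over. Pictures are saved under pics/ and viewed, at most 14 in all, crops included, and the job is handed in when it is done.

```bash
ls; mkdir -p pics; cat > h.py <<'E'
import numpy as np, cv2
from station import robot
from scipy.spatial.transform import Rotation as R
def cam(n):
    c=robot.camera_info(n); a=np.array(c["attitude"],float)
    M=a if a.shape==(3,3) else R.from_quat(a).as_matrix()
    return c,M,np.array(c["xyz"])
def cloud(n,d):
    c,M,t=cam(n); v,u=np.indices(d.shape)
    P=np.stack([(u-c["cx"])/c["fx"]*d,(v-c["cy"])/c["fy"]*d,d],-1)
    return P@M.T+t
def proj(n,p):
    c,M,t=cam(n); q=(np.array(p)-t)@M
    return np.array([c["fx"]*q[...,0]/q[...,2]+c["cx"],c["fy"]*q[...,1]/q[...,2]+c["cy"]]).T
def save(n,im): cv2.imwrite(n,cv2.cvtColor(im,cv2.COLOR_RGB2BGR))
E
python3 - <<'E'
from h import *
for n in ["scene","side","wrist"]:
    c=robot.camera_info(n); print(n,{k:np.round(v,4).tolist() for k,v in c.items() if k not in()})
    p,d=robot.grab_frame(n); save(f"pics/{n}0.png",p); np.savez(f"{n}0.npz",p=p,d=d)
s=robot.read_state(); print({k:np.round(v,3).tolist() for k,v in s.items()}, robot.tcp_to_grasp)
E
```

```text
pics
scene {'fx': 483.3957, 'fy': 483.3957, 'cx': 276.9736, 'cy': 212.3744, 'xyz': [1.3286, 0.8249, 1.2911], 'attitude': [0.3461, 0.8688, -0.3276, -0.1343]}
side {'fx': 534.112, 'fy': 534.112, 'cx': 280.382, 'cy': 210.3327, 'xyz': [0.296, -0.8033, 1.1274], 'attitude': [0.9299, -0.123, 0.0521, -0.3427]}
wrist {'fx': 326.5154, 'fy': 326.5154, 'cx': 278.9193, 'cy': 211.657, 'xyz': [0.1128, 0.6446, 0.3835], 'attitude': [0.792, 0.5938, 0.0848, 0.114]}
{'clock': 0.15, 'q': [-1.353, 0.537, -0.004, 1.539, 0.003, 1.067, -0.071], 'joint_vel': [0.001, -0.003, 0.0, -0.003, -0.001, -0.002, 0.0], 'joint_efforts': [0.002, -57.132, 0.992, -25.182, -0.056, 0.015, 0.0], 'ee_pos': [0.182, 0.624, 0.404], 'orientation': [0.141, 0.99, -0.001, -0.0], 'force': [0.158, 0.169, 0.536], 'moment': [-0.004, -0.03, 0.058], 'finger_force': 0.0, 'finger_gap': 0.088} 0.1473
```

View pics/scene0.png

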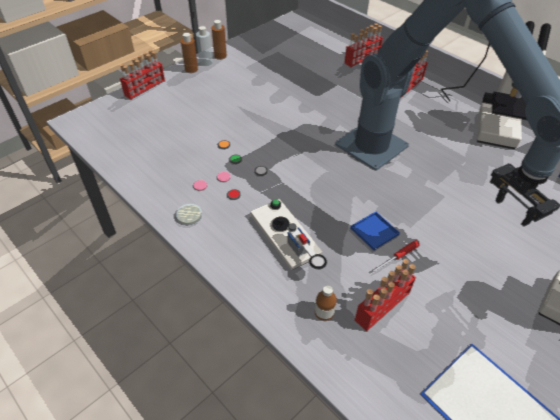

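View pics/side0.png

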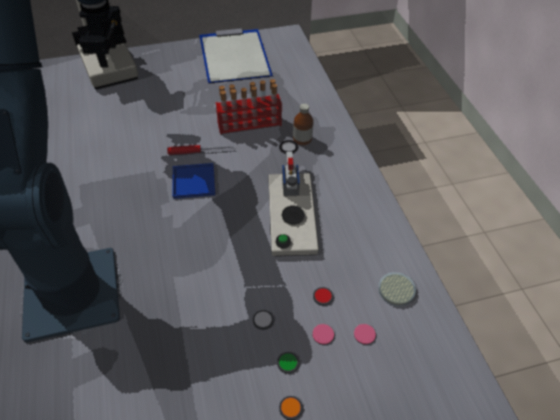

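The scene view shows amber (224,144), green (235,159), clear (261,171) and red (234,194) filters. Pink look-alikes are at (224,177) and (200,185), and the dish is at (188,214). The stand is at about (285,230), the cap at (281,223), the arm's lens at (318,261) and the tray at (375,231). The side view agrees, and no blue filter is visible. Candidates for filter_red are (234,194) dark red, (224,177) pink and (200,185) pink, so I choose (234,194). Next I measure and make the close crop.

```bash
cat >> h.py <<'E'
def locate(names,cams=("scene","side"),tag=None):
    out={}
    for n in cams:
        p,d=robot.grab_frame(n); P=cloud(n,d)
        for t in names:
            for r in robot.trace(t,n)[:2]:
                m=r["mask"]&(d>0)
                if m.sum()<5: continue
                q=P[m]; q=q[q[:,2]>np.percentile(q[:,2],30)]
                # mid of extents, top height
                print(n,t,round(r["score"],2),np.round(r["position"],0),"med",np.round(np.median(P[m],0),4),"ext",np.round((np.percentile(P[m],2,axis=0)+np.percentile(P[m],98,axis=0))/2,4),"ztop",round(float(np.percentile(P[m][:,2],90)),4),m.sum())
E
python3 - <<'E'
from h import *
locate(["filter_amber","filter_green","filter_blue","filter_red","filter_clear","cap","tray","lens_arm","lamp_button","stand"])
p=np.load("scene0.npz")["p"]; q=np.load("side0.npz")["p"]
a=cv2.resize(p[130:280,170:410],None,fx=3.2,fy=3.2,interpolation=2)
b=cv2.resize(q[130:420,230:400],None,fx=1.6,fy=1.6,interpolation=2)
save("pics/crop1.png",a); save("pics/crop2.png",b)
E
```

```text
scene filter_amber 0.47 [372. 228.] med [0.3529 0.2962 0.0032] ext [0.3535 0.2952 0.0055] ztop 0.0101 1017
scene filter_amber 0.37 [306. 249.] med [0.6216 0.236  0.0842] ext [0.6264 0.2223 0.0917] ztop 0.0997 490
scene filter_green 0.42 [237. 158.] med [ 0.4645 -0.3108  0.0048] ext [ 0.4636 -0.3118  0.0038] ztop 0.0092 102
scene filter_blue 0.19 [281. 224.] med [0.5913 0.0772 0.0414] ext [0.5857 0.0723 0.0496] ztop 0.0614 183
scene filter_red 0.68 [220. 178.] med [ 0.5635 -0.2626  0.0059] ext [ 0.5636 -0.2642  0.0053] ztop 0.0097 83
scene filter_red 0.56 [233. 193.] med [ 0.5948 -0.1676  0.0051] ext [ 0.5944 -0.1688  0.0042] ztop 0.0095 118
scene filter_clear 0.61 [259. 170.] med [ 0.4382 -0.1914  0.0048] ext [ 0.4389 -0.1928  0.0044] ztop 0.0091 98
scene cap 0.75 [283. 224.] med [0.5924 0.0777 0.0413] ext [0.5865 0.074  0.0494] ztop 0.0614 189
scene cap 0.67 [405. 250.] med [0.3541 0.4255 0.0204] ext [0.3888 0.4223 0.0165] ztop 0.0248 228
scene tray 0.56 [372. 231.] med [0.3527 0.2974 0.0031] ext [0.3534 0.296  0.0051] ztop 0.01 1035
scene lens_arm 0.57 [305. 250.] med [0.6216 0.235
[... 705 characters left out ...]
ter_red 0.58 [320. 293.] med [ 0.5903 -0.1729  0.0057] ext [ 0.5902 -0.1712  0.004 ] ztop 0.009 315
side filter_clear 0.61 [265. 319.] med [ 0.4335 -0.1974  0.0056] ext [ 0.4339 -0.196   0.0053] ztop 0.0086 283
side cap 0.88 [292. 212.] med [0.5796 0.0637 0.0414] ext [0.5824 0.0679 0.0494] ztop 0.0613 329
side tray 0.82 [192. 182.] med [0.3502 0.2935 0.0028] ext [0.3493 0.2932 0.0057] ztop 0.0097 1337
side tray 0.72 [189. 148.] med [0.3493 0.4158 0.0166] ext [0.3594 0.4304 0.0117] ztop 0.0241 354
side lens_arm 0.55 [288. 157.] med [0.6135 0.2279 0.0843] ext [0.6218 0.2178 0.0926] ztop 0.1002 501
side stand 0.6 [290. 222.] med [0.5811 0.0652 0.0287] ext [0.5866 0.0887 0.0453] ztop 0.0414 3174
```

View pics/crop1.png

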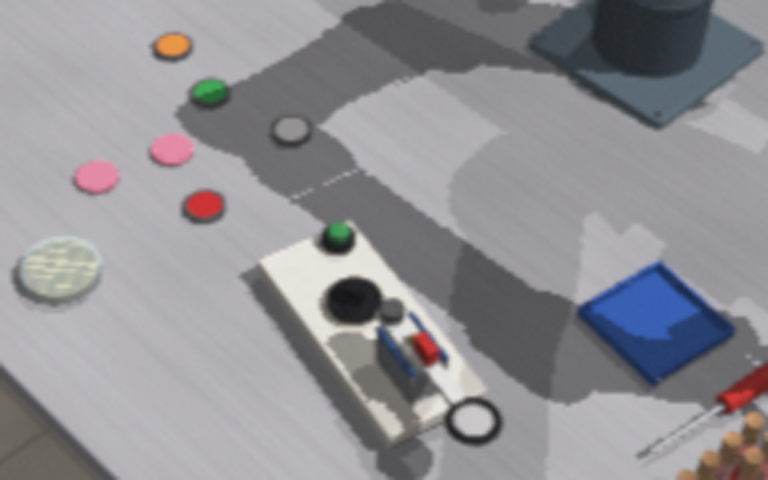

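The crop shows the red filter at (204,206) with a dark rim, the rimless pink decoys at (172,150) and (97,177), and amber, green and clear with dark rims. The arm's lens points away from the port and there is no blue filter. Next I bring the wrist camera over the stand.

```bash
cat >> h.py <<'E'
def go(xyz,yaw=None,grasp=True):
    """print shift/turn (jog units) bringing the tool, pointing straight down, with tool y at world azimuth yaw; xyz = fingertip-grasp point"""
    s=robot.read_state(); M=R.from_quat(s["orientation"]); p=np.array(s["ee_pos"])
    y=M.as_matrix()[:,1]
    if yaw is None: yaw=np.arctan2(y[1],y[0])
    ya=np.array([np.cos(yaw),np.sin(yaw),0]); z=np.array([0,0,-1.]); T=np.stack([np.cross(ya,z),ya,z],1)
    tgt=np.array(xyz)-(T[:,2]*robot.tcp_to_grasp if grasp else 0)
    sh=M.inv().apply(tgt-p)/0.5; rv=(M.inv()*R.from_matrix(T)).as_rotvec()/(2*np.pi)
    print("go shift",np.round(sh,4).tolist(),"turn",np.round(rv,4).tolist(),"yaw now",round(float(np.arctan2(y[1],y[0])),4),"t",round(s["clock"],1),"q1,q7",np.round([s["q"][0],s["q"][6]],2))
E
python3 - <<'E'
from h import *
for n in ["scene","side"]:
    d=np.load(n+"0.npz")["d"]; P=cloud(n,d).reshape(-1,3)
    m=(abs(P[:,0]-.6)<.2)&(abs(P[:,1]-.09)<.2)&(P[:,2]>.024)&(P[:,2]<.034)
    Q=P[m,:2].astype(np.float32); print(n,m.sum(),cv2.minAreaRect(Q))
go([0.6,0.1,0.28],-0.15)
E
```

```text
scene 1284 ((0.5926991105079651, 0.098207987844944), (0.27793747186660767, 0.12204216420650482), 77.1059341430664)
side 2436 ((0.5886979699134827, 0.09441757947206497), (0.27843013405799866, 0.11990485340356827), 77.29720306396484)
go shift [-1.096, -0.772, -0.0451] turn [-0.0, 0.0, 0.2287] yaw now 1.287 t 1.2 q1,q7 [-1.35 -0.07]
```

```bash
python3 -m jog '[[[-0.7,-0.5,-0.03],[0,0,0.12],1],[[-0.7,-0.5,-0.03],[0,0,0.12],1],[[-0.7,-0.5,-0.03],[0,0,0.24],1],[[-0.7,-0.5,-0.03],[0,0,0.24],1],[[-0.7,-0.5,-0.03],[0,0,0.24],1],[[-0.7,-0.5,-0.03],[0,0,0.24],1],[[-0.7,-0.5,-0.03],[0,0,0.24],1],[[-0.7,-0.5,-0.03],[0,0,0.24],1],[[-0.7,-0.5,-0.03],[0,0,0.24],1],[[-0.7,-0.5,-0.03],[0,0,0.24],1]]'; python3 -c "
from h import *
go([0.585,0.06,0.28],-0.2236)"
```

```text
clock: 2.5
ee_pos: [0.4474, 0.2869, 0.4197]
orientation: [0.779, 0.627, -0.0, -0.0]
force: [0.3, -0.9, -0.2]
finger_gap: 0.0877
finger_force: 0.0
go shift [-0.3843, 0.3658, -0.0154] turn [-0.0001, -0.0, 0.0013] yaw now -0.2157 t 2.5 q1,q7 [-1.   -0.71]
```

```bash
python3 -m jog '[[[-0.3843,0.3658,-0.0154],[0,0,0.0013],1],[[-0.3843,0.3658,-0.0154],[0,0,0.0013],1],[[-0.3843,0.3658,-0.0154],[0,0,0.0013],1],[[-0.3843,0.3658,-0.0154],[0,0,0.0013],1],[[-0.3843,0.3658,-0.0154],[0,0,0.0013],1],[[-0.3843,0.3658,-0.0154],[0,0,0.0013],1],[[-0.3843,0.3658,-0.0154],[0,0,0.0013],1]]'; cat >> h.py <<'E'
def wl(names):
    p,d=robot.grab_frame("wrist"); P=cloud("wrist",d)
    for t in names:
        for r in robot.trace(t,"wrist")[:3]:
            m=r["mask"]&(d>0)
            if m.sum()<5: continue
            Q=P[m]; zt=np.percentile(Q[:,2],95); T=Q[Q[:,2]>zt-.004]
            (cx,cy),rad=cv2.minEnclosingCircle(T[:,:2].astype(np.float32))
            print(t,round(r["score"],2),np.round(r["position"],0),"ztop",round(float(zt),4),"topmean",np.round(T.mean(0)[:2],4),"circ",round(cx,4),round(cy,4),round(rad,4),"rgb",p[m].mean(0).astype(int),m.sum())
    return p,d,P
E
python3 - <<'E'
from h import *
p,d,P=wl(["cap","lens_arm","lens_grip","lamp_button","filter_clear","filter_red","filter_green"])
save("pics/w1.png",p); np.savez("w1.npz",p=p,d=d,P=P)
Q=P.reshape(-1,3);Q=Q[d.ravel()>0]
m=(Q[:,2]>.026)&(Q[:,2]<.034)&(abs(Q[:,0]-.6)<.12)&(abs(Q[:,1]-.09)<.2)
print(cv2.minAreaRect(Q[m,:2].astype(np.float32)),np.median(Q[m,2]))
go([0.585,0.06,0.28],-0.2236)
E
```

```text
clock: 3.38
ee_pos: [0.5837, 0.061, 0.4271]
orientation: [0.782, 0.623, -0.0, -0.001]
force: [0.4, 0.6, 0.1]
finger_gap: 0.0877
finger_force: 0.0
cap 0.86 [278. 169.] ztop 0.0637 topmean [0.584  0.0733] circ 0.5838 0.0731 0.0109 rgb [31 32 34] 2323
cap 0.56 [220. 365.] ztop 0.0078 topmean [ 0.4346 -0.1912] circ 0.4339 -0.1923 0.0257 rgb [168 171 173] 816
lens_arm 0.56 [267.  62.] ztop 0.11 topmean [0.6126 0.2019] circ 0.6124 0.202 0.0148 rgb [148 124 123] 2993
lens_arm 0.52 [219. 363.] ztop 0.0078 topmean [ 0.4345 -0.1913] circ 0.4339 -0.1923 0.0257 rgb [167 170 172] 832
lens_grip 0.78 [269.  59.] ztop 0.1101 topmean [0.6126 0.2019] circ 0.6124 0.202 0.0148 rgb [148 123 122] 2887
lamp_button 0.74 [250. 247.] ztop 0.0527 topmean [ 0.5353 -0.0035] circ 0.5351 -0.0043 0.0115 rgb [ 36 141  67] 288
filter_clear 0.6 [220. 363.] ztop 0.0078 topmean [ 0.4347 -0.1912] circ 0.4339 -0.1923 0.0257 rgb [167 171 173] 826
filter_red 0.57 [310. 380.] ztop 0.0076 topmean [ 0.5622 -0.2489] circ 0.5609 -0.255 0.0227 rgb [195 113 139] 286
((0.5891406536102295, 0.09900934249162674), (0.27339968085289, 0.11971068382263184), 77.20637512207031) 0.029567536462702687
go shift [0.0026, 0.001, 0.0004] turn [0.0, -0.0, -0.0008] yaw now -0.2284 t 3.8 q1,q7 [-0.56 -0.19]
```

View pics/w1.png

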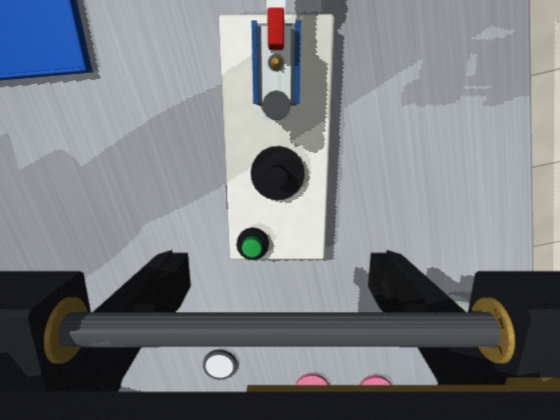

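The wrist view shows the cap knob at (278,169), the button at (250,245), the red fin at (275,28), the brass pin at (275,62), the clear filter at (220,364) and the pinks at the bottom edge. These agree with the global estimates. Now I pick up the cap.

```bash
python3 -c "
from h import *
go([0.5838,0.0731,0.120],-0.2236);go([0.5838,0.0731,0.064],-0.2236)"
```

```text
go shift [0.0275, -0.0073, 0.3204] turn [0.0, -0.0, -0.0008] yaw now -0.2284 t 3.8 q1,q7 [-0.56 -0.19]
go shift [0.0275, -0.0073, 0.4324] turn [0.0, -0.0, -0.0008] yaw now -0.2284 t 3.8 q1,q7 [-0.56 -0.19]
```

```bash
python3 -m jog '[[[0.0275,-0.0075,0.1],[0,0,-0.001],1],[[0.0275,-0.0075,0.2],[0,0,-0.001],1],[[0.0275,-0.0075,0.3],[0,0,-0.001],1],[[0.0275,-0.0075,0.37],[0,0,-0.001],1],[[0.0275,-0.0075,0.41],[0,0,-0.001],1],[[0.0275,-0.0075,0.432],[0,0,-0.001],1],[[0.0275,-0.0075,0.432],[0,0,-0.001],1],[[0.0275,-0.0075,0.432],[0,0,-0.001],-1],[[0.0275,-0.0075,0.432],[0,0,-0.001],-1],[[0.0275,-0.0075,0.432],[0,0,-0.001],-1],[[0.0275,-0.0075,0.432],[0,0,-0.001],-1],[[0.0275,-0.0075,0.432],[0,0,-0.001],-1],[[0.0275,-0.0075,0.432],[0,0,-0.001],-1],[[0.0275,-0.0075,0.4],[0,0,-0.001],-1],[[0.0275,-0.0075,0.3],[0,0,-0.001],-1],[[0.0275,-0.0075,0.2],[0,0,-0.001],-1],[[0.0275,-0.0075,0.1],[0,0,-0.001],-1],[[0.0275,-0.0075,0.1],[0,0,-0.001],-1]]' 15; python3 -c "
from h import *
go([0.3515,0.295,0.14],-0.2236);go([0.3515,0.295,0.028],-0.2236)"
```

```text
clock: 6.02
ee_pos: [0.5852, 0.0723, 0.3824]
orientation: [0.781, 0.624, 0.004, 0.002]
force: [-0.4, -0.3, -1.5]
finger_gap: 0.021
finger_force: 15.0
go shift [0.3301, -0.5558, 0.1872] turn [0.0012, -0.0006, 0.0001] yaw now -0.2233 t 6.0 q1,q7 [-0.56 -0.18]
go shift [0.3293, -0.5575, 0.4112] turn [0.0012, -0.0006, 0.0001] yaw now -0.2233 t 6.0 q1,q7 [-0.56 -0.18]
```

```bash
python3 -m jog '[[[0.165,-0.278,0.05],[0,0,0],-1],[[0.33,-0.556,0.15],[0,0,0],-1],[[0.33,-0.556,0.15],[0,0,0],-1],[[0.33,-0.556,0.15],[0,0,0],-1],[[0.33,-0.556,0.15],[0,0,0],-1],[[0.33,-0.556,0.15],[0,0,0],-1],[[0.33,-0.556,0.2],[0,0,0],-1],[[0.33,-0.556,0.3],[0,0,0],-1],[[0.33,-0.556,0.35],[0,0,0],-1],[[0.33,-0.556,0.38],[0,0,0],-1],[[0.33,-0.556,0.395],[0,0,0],-1],[[0.33,-0.556,0.397],[0,0,0],-1],[[0.33,-0.556,0.397],[0,0,0],-1]]'; python3 -c "
from h import *
go([0.3515,0.295,0.034],-0.2236)"
```

```text
clock: 7.65
ee_pos: [0.3484, 0.2954, 0.1796]
orientation: [0.781, 0.624, -0.001, -0.001]
force: [-3.2, 0.8, 11.0]
finger_gap: 0.0215
finger_force: 15.0
go shift [0.0006, 0.0062, -0.0034] turn [-0.0003, -0.0, 0.0002] yaw now -0.2222 t 7.7 q1,q7 [-1.01 -0.64]
```

```bash
python3 -m jog '[[[0,0,-0.002],[0,0,0],0],[[0,0,-0.002],[0,0,0],0],[[0,0,-0.002],[0,0,0],0],[[0,0,-0.1],[0,0,0],0],[[0,0,-0.2],[0,0,0],0],[[0,0,-0.3],[0,0,0],0.5],[[0,0,-0.4],[0,0,0],1],[[0,0,-0.45],[0,0,0],1],[[0,0,-0.45],[0,0,0],1]]'; python3 -c "
from h import *
go([0.56,0.0,0.28],-0.2236)"
```

```text
clock: 8.78
ee_pos: [0.3496, 0.2953, 0.4054]
orientation: [0.781, 0.624, 0.002, -0.001]
force: [0.0, 0.7, -0.4]
finger_gap: 0.0822
finger_force: 0.0
go shift [-0.4828, 0.541, -0.0449] turn [0.0002, -0.0006, 0.0001] yaw now -0.2227 t 8.8 q1,q7 [-1.25 -0.88]
```

```bash
python3 -m jog '[[[-0.483,0.541,-0.045],[0,0,0],1],[[-0.483,0.541,-0.045],[0,0,0],1],[[-0.483,0.541,-0.045],[0,0,0],1],[[-0.483,0.541,-0.045],[0,0,0],1],[[-0.483,0.541,-0.045],[0,0,0],1],[[-0.483,0.541,-0.045],[0,0,0],1],[[-0.483,0.541,-0.045],[0,0,0],1],[[-0.483,0.541,-0.045],[0,0,0],1],[[-0.483,0.541,-0.045],[0,0,0],1]]'; cat > port.py <<'E'
from h import *
from scipy.optimize import least_squares
p,d=robot.grab_frame("wrist"); P=cloud("wrist",d); Q=P.reshape(-1,3)
m=(np.hypot(Q[:,0]-.584,Q[:,1]-.0725)<.05)&(Q[:,2]>.0325)&(Q[:,2]<.0365)&(d.ravel()>0)
A=Q[m]; print("port top z",np.median(A[:,2]),m.sum(),"circ",cv2.minEnclosingCircle(A[:,:2].astype(np.float32)),"mean",A.mean(0))
m=(Q[:,2]>.026)&(Q[:,2]<.0345)&(abs(Q[:,0]-.6)<.12)&(abs(Q[:,1]-.09)<.2)
print(cv2.minAreaRect(Q[m,:2].astype(np.float32)),np.median(Q[m,2]))
save("pics/port.png",p)
E
python3 port.py; python3 -c "
from h import *
wl(['filter_clear','filter_red'])
go([0.48,-0.34,0.28],-0.2236)"
```

```text
clock: 9.9
ee_pos: [0.559, 0.0013, 0.4256]
orientation: [0.781, 0.625, -0.0, -0.001]
force: [0.4, 0.9, -0.7]
finger_gap: 0.088
finger_force: 0.0
port top z 0.03392226286353267 2197 circ ((0.5841028690338135, 0.07797294855117798), 0.03797750547528267) mean [0.58340794 0.07210607 0.03394365]
((0.5836965441703796, 0.07351511716842651), (0.22225023806095123, 0.11982273310422897), 77.21503448486328) 0.029922422471690746
filter_red 0.92 [323. 358.] ztop 0.0082 topmean [ 0.5582 -0.2682] circ 0.5587 -0.2658 0.0254 rgb [216 122 152] 634
filter_red 0.62 [384. 353.] ztop 0.0082 topmean [ 0.6512 -0.2914] circ 0.6519 -0.29 0.0251 rgb [216 121 152] 688
filter_red 0.6 [330. 288.] ztop 0.0082 topmean [ 0.591  -0.1669] circ 0.591 -0.1676 0.0252 rgb [150  44  47] 989
go shift [-0.6995, -0.0053, -0.0021] turn [-0.0, -0.0001, 0.0004] yaw now -0.2212 t 10.1 q1,q7 [-0.59 -0.03]
```

```bash
python3 -m jog '[[[-0.7,-0.005,0],[0,0,0],1],[[-0.7,-0.005,0],[0,0,0],1],[[-0.7,-0.005,0],[0,0,0],1],[[-0.7,-0.005,0],[0,0,0],1],[[-0.7,-0.005,0],[0,0,0],1],[[-0.7,-0.005,0],[0,0,0],1],[[-0.7,-0.005,0],[0,0,0],1],[[-0.7,-0.005,0],[0,0,0],1]]'; python3 -c "
from h import *
p,d,P=wl(['filter_clear','filter_red','filter_green','filter_amber','filter_blue'])
save('pics/w2.png',p)
go([0.48,-0.34,0.28],-0.2236)"
```

```text
clock: 11.1
ee_pos: [0.4804, -0.34, 0.4262]
orientation: [0.781, 0.625, 0.0, -0.0]
force: [0.1, 0.5, -0.0]
finger_gap: 0.088
finger_force: 0.0
filter_clear 0.84 [210.  63.] ztop 0.008 topmean [ 0.4344 -0.1924] circ 0.4342 -0.1925 0.0251 rgb [198 201 202] 1674
filter_red 0.79 [345.  10.] ztop 0.0082 topmean [ 0.5887 -0.1769] circ 0.5912 -0.1682 0.0249 rgb [177  57  61] 1106
filter_red 0.74 [332. 100.] ztop 0.0081 topmean [ 0.5592 -0.2644] circ 0.5592 -0.2644 0.0249 rgb [244 150 186] 1453
filter_red 0.61 [410. 101.] ztop 0.0082 topmean [ 0.6521 -0.2887] circ 0.6526 -0.2892 0.0252 rgb [229 137 170] 1588
filter_green 0.9 [259. 157.] ztop 0.0079 topmean [ 0.462  -0.3099] circ 0.4618 -0.3103 0.025 rgb [ 53 164  86] 1299
go shift [0.0001, -0.0007, -0.0017] turn [0.0, -0.0001, 0.0004] yaw now -0.2211 t 11.4 q1,q7 [0.02 0.63]
```

View pics/w2.png

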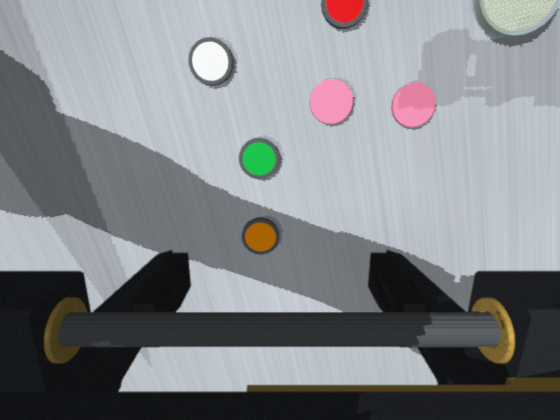

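The view shows clear (210,63), red (345,8), green (259,158), amber (261,236) and pink decoys (332,101) and (413,104). There are four filters and no blue one. I start with green.

```bash
python3 -c "
from h import *
go([0.4618,-0.3103,0.0215],-0.2236)"
```

```text
go shift [0.0499, -0.0493, 0.5153] turn [0.0, -0.0001, 0.0004] yaw now -0.2211 t 11.4 q1,q7 [0.02 0.63]
```

```bash
python3 -m jog '[[[0.05,-0.0495,0.1],[0,0,0],1],[[0.05,-0.0495,0.2],[0,0,0],1],[[0.05,-0.0495,0.3],[0,0,0],1],[[0.05,-0.0495,0.4],[0,0,0],1],[[0.05,-0.0495,0.46],[0,0,0],1],[[0.05,-0.0495,0.49],[0,0,0],1],[[0.05,-0.0495,0.505],[0,0,0],1],[[0.05,-0.0495,0.515],[0,0,0],1],[[0.05,-0.0495,0.515],[0,0,0],1],[[0.05,-0.0495,0.515],[0,0,0],-1],[[0.05,-0.0495,0.515],[0,0,0],-1],[[0.05,-0.0495,0.515],[0,0,0],-1],[[0.05,-0.0495,0.515],[0,0,0],-1],[[0.05,-0.0495,0.515],[0,0,0],-1]]' 15;python3 -c "
from h import *
go([0.4618,-0.3103,0.0215],-0.2236)
print(cam('wrist')[2])"
```

```text
clock: 13.15
ee_pos: [0.4613, -0.3112, 0.169]
orientation: [0.781, 0.624, 0.0, 0.0]
force: [0.2, 0.3, 0.6]
finger_gap: 0.049
finger_force: 15.0
go shift [0.0021, 0.0007, 0.0004] turn [0.0, -0.0, 0.0001] yaw now -0.2229 t 13.2 q1,q7 [0.17 0.82]
[ 0.47736913 -0.24017373  0.14858001]
```

```bash
python3 -m jog '[[[0,0,-0.05],[0,0,0],-1],[[0,0,-0.1],[0,0,0],-1],[[0,0,-0.2],[0,0,0],-1],[[0,0,-0.28],[0,0,0],-1],[[0.4,0,-0.3],[0,0,0],-1],[[0.4,0,-0.3],[0,0,0],-1],[[0.4,0,-0.3],[0,0,0],-1],[[0.78,0.07,-0.25],[0,0,0],-1],[[0.78,0.07,-0.25],[0,0,0],-1],[[0.78,0.07,-0.25],[0,0,0],-1],[[0.78,0.07,-0.25],[0,0,0],-1],[[0.78,0.07,-0.25],[0,0,0],-1],[[0.78,0.07,-0.25],[0,0,0],-1]]';python3 -c "
from h import *
go([.5830,.0713,.0562],-0.2236)"
```

```text
clock: 14.78
ee_pos: [0.581, 0.0588, 0.2942]
orientation: [0.782, 0.623, -0.0, 0.0]
force: [0.1, -0.4, -1.0]
finger_gap: 0.0487
finger_force: 15.0
go shift [0.0254, -0.0018, 0.1814] turn [0.0, 0.0002, -0.0004] yaw now -0.2261 t 14.8 q1,q7 [-0.62  0.01]
```

```bash
python3 -m jog '[[[0.0255,-0.002,0.05],[0,0,-0.0004],-1],[[0.0255,-0.002,0.1],[0,0,-0.0004],-1],[[0.0255,-0.002,0.15],[0,0,-0.0004],-1],[[0.0255,-0.002,0.17],[0,0,-0.0004],-1],[[0.0255,-0.002,0.178],[0,0,-0.0004],-1],[[0.0255,-0.002,0.181],[0,0,-0.0004],-1],[[0.0255,-0.002,0.181],[0,0,-0.0004],-1],[[0.0255,-0.002,0.181],[0,0,-0.0004],-1]]';python3 -c "
from h import *
go([.5830,.0713,.0562],-0.2236)"
```

```text
clock: 15.78
ee_pos: [0.5836, 0.0741, 0.2039]
orientation: [0.781, 0.625, 0.0, 0.0]
force: [-0.5, -0.2, 0.3]
finger_gap: 0.0489
finger_force: 15.0
go shift [-0.0058, 0.0001, 0.0009] turn [0.0001, -0.0001, 0.0005] yaw now -0.2202 t 15.8 q1,q7 [-0.57  0.07]
```

```bash
python3 -m jog '[[[-0.006,0,0],[0,0,0.0005],-1],[[-0.006,0,0],[0,0,0.0005],-1],[[-0.006,0,0],[0,0,0.0005],-1]]';python3 -c "
from h import *
go([.5830,.0713,.0557],-0.2236)"
```

```text
clock: 16.15
ee_pos: [0.5827, 0.0711, 0.2034]
orientation: [0.782, 0.624, 0.0, 0.0]
force: [-0.3, 0.4, -0.6]
finger_gap: 0.0487
finger_force: 15.0
go shift [0.0005, 0.0005, 0.0009] turn [0.0, -0.0, 0.0] yaw now -0.2236 t 16.1 q1,q7 [-0.57  0.07]
```

```bash
python3 -m jog '[[[0,0,0.001],[0,0,0],-1],[[0,0,0.001],[0,0,0],0.6],[[0,0,0.001],[0,0,0],0.6],[[0,0,0.001],[0,0,0],0.6],[[0,0,-0.02],[0,0,0],0.6],[[0,0,-0.1],[0,0,0],1],[[-0.1,0,-0.2],[0,0,0],1],[[-0.15,-0.014,-0.3],[0,0,0],1],[[-0.15,-0.014,-0.4],[0,0,0],1],[[-0.15,-0.014,-0.448],[0,0,0],1],[[-0.15,-0.014,-0.448],[0,0,0],1],[[-0.15,-0.014,-0.448],[0,0,0],1],[[-0.15,-0.014,-0.448],[0,0,0],1]]';python3 -c "
from h import *
p,d,P=wl(['filter_green','filter_red'])
save('pics/w3.png',p)
go([.5910,-.1677,.0215],-0.2236)"
```

```text
clock: 17.77
ee_pos: [0.5588, -0.0003, 0.4261]
orientation: [0.782, 0.624, -0.001, -0.001]
force: [-0.4, -0.0, 0.1]
finger_gap: 0.0881
finger_force: 0.0
filter_green 0.44 [257. 189.] ztop 0.0528 topmean [ 0.5353 -0.004 ] circ 0.5351 -0.0044 0.0117 rgb [ 34 131  63] 370
filter_red 0.74 [318. 355.] ztop 0.0081 topmean [ 0.5576 -0.2694] circ 0.5587 -0.2657 0.0246 rgb [220 123 154] 543
filter_red 0.72 [330. 288.] ztop 0.008 topmean [ 0.5908 -0.1665] circ 0.5908 -0.1673 0.0251 rgb [153  42  45] 961
filter_red 0.69 [384. 355.] ztop 0.0081 topmean [ 0.651  -0.2922] circ 0.6518 -0.2896 0.025 rgb [219 122 153] 619
go shift [-0.3117, 0.137, 0.5158] turn [-0.0002, 0.0001, 0.0] yaw now -0.2235 t 17.9 q1,q7 [-0.64  0.  ]
```

```bash
cat > stack.py <<'E'
from h import *
p,d=robot.grab_frame("wrist"); P=cloud("wrist",d); Q=P.reshape(-1,3)
m=(np.hypot(Q[:,0]-.5835,Q[:,1]-.0722)<.05)&(d.ravel()>0)
H=Q[m]; 
for z in (.041,.048,.055,.062):
    A=H[abs(H[:,2]-z)<.0025]
    if len(A)>150: print("level",z,len(A),"zmed",round(float(np.median(A[:,2])),4),"circ",cv2.minEnclosingCircle(A[:,:2].astype(np.float32)),"mean",A.mean(0).round(4))
E
python3 stack.py
```

```text
level 0.041 1734 zmed 0.0409 circ ((0.582969069480896, 0.07178819179534912), 0.024955321103334427) mean [0.583  0.0721 0.0409]
```

```bash
python3 -m jog '[[[-0.311,0.137,0.1],[0,0,0],1],[[-0.311,0.137,0.2],[0,0,0],1],[[-0.311,0.137,0.3],[0,0,0],1],[[-0.311,0.137,0.38],[0,0,0],1],[[-0.311,0.137,0.44],[0,0,0],1],[[-0.311,0.137,0.44],[0,0,0],1],[[-0.311,0.137,0.44],[0,0,0],1]]';python3 -c "
from h import *
go([.5910,-.1677,.0215],-0.2236)"
```

```text
clock: 18.85
ee_pos: [0.5924, -0.1673, 0.2091]
orientation: [0.781, 0.624, 0.001, 0.001]
force: [0.7, -1.0, 0.5]
finger_gap: 0.0884
finger_force: 0.0
go shift [-0.0014, -0.0026, 0.0806] turn [0.0003, 0.0, 0.0001] yaw now -0.2233 t 18.9 q1,q7 [-0.18  0.46]
```

```bash
python3 -m jog '[[[-0.0015,-0.0025,0.04],[0,0,0],1],[[-0.0015,-0.0025,0.065],[0,0,0],1],[[-0.0015,-0.0025,0.078],[0,0,0],1],[[-0.0015,-0.0025,0.0805],[0,0,0],1],[[-0.0015,-0.0025,0.0805],[0,0,0],1],[[-0.0015,-0.0025,0.0805],[0,0,0],-1],[[-0.0015,-0.0025,0.0805],[0,0,0],-1],[[-0.0015,-0.0025,0.0805],[0,0,0],-1],[[-0.0015,-0.0025,0.0805],[0,0,0],-1],[[-0.0015,-0.0025,0.0805],[0,0,0],-1]]' 15;python3 -c "
from h import *
s=robot.read_state(); p=np.array(s['ee_pos']); print(p)
go([p[0]+.583-.5909,p[1]+.072+.1675,p[2]-.1473+.041],-0.2236)"
```

```text
clock: 20.1
ee_pos: [0.5903, -0.1677, 0.1672]
orientation: [0.782, 0.624, 0.0, 0.0]
force: [-0.2, 0.9, 0.8]
finger_gap: 0.0492
finger_force: 15.0
[ 0.59025378 -0.1676937   0.16721461]
go shift [0.4636, -0.1215, -0.082] turn [0.0, -0.0, 0.0] yaw now -0.2234 t 20.1 q1,q7 [-0.15  0.49]
```

```bash
python3 -m jog '[[[0,0,-0.05],[0,0,0],-1],[[0,0,-0.1],[0,0,0],-1],[[0,0,-0.2],[0,0,0],-1],[[0.05,0,-0.28],[0,0,0],-1],[[0.464,-0.1215,-0.28],[0,0,0],-1],[[0.464,-0.1215,-0.28],[0,0,0],-1],[[0.464,-0.1215,-0.28],[0,0,0],-1],[[0.464,-0.1215,-0.28],[0,0,0],-1],[[0.464,-0.1215,-0.28],[0,0,0],-1],[[0.464,-0.1215,-0.2],[0,0,0],-1],[[0.464,-0.1215,-0.14],[0,0,0],-1],[[0.464,-0.1215,-0.11],[0,0,0],-1],[[0.464,-0.1215,-0.1],[0,0,0],-1],[[0.464,-0.1215,-0.1],[0,0,0],-1],[[0.464,-0.1215,-0.1],[0,0,0],-1]]';python3 -c "
from h import *
go([.5903+.583-.5909,-.1677+.072+.1675,.1672-.1473+.041],-0.2236)"
```

```text
clock: 21.98
ee_pos: [0.5829, 0.0718, 0.2182]
orientation: [0.782, 0.624, 0.001, 0.0]
force: [0.7, 0.2, -0.4]
finger_gap: 0.049
finger_force: 15.0
go shift [-0.0003, -0.001, 0.0199] turn [0.0003, -0.0001, 0.0] yaw now -0.2236 t 22.0 q1,q7 [-0.6   0.08]
```

Place and go back to the viewpoint.

```bash
python3 -m jog '[[[-0.0003,-0.001,0.01],[0,0,0],-1],[[-0.0003,-0.001,0.018],[0,0,0],-1],[[-0.0003,-0.001,0.02],[0,0,0],-1],[[-0.0003,-0.001,0.02],[0,0,0],-1],[[-0.0003,-0.001,0.02],[0,0,0],-1],[[-0.0003,-0.001,0.02],[0,0,0],0.6],[[-0.0003,-0.001,0.02],[0,0,0],0.6],[[-0.0003,-0.001,0.02],[0,0,0],0.6],[[0,0,-0.02],[0,0,0],0.6],[[0,0,-0.1],[0,0,0],1],[[-0.1,0,-0.2],[0,0,0],1],[[-0.15,-0.014,-0.3],[0,0,0],1],[[-0.15,-0.014,-0.38],[0,0,0],1],[[-0.15,-0.014,-0.42],[0,0,0],1],[[-0.15,-0.014,-0.42],[0,0,0],1],[[-0.15,-0.014,-0.42],[0,0,0],1]]';python3 stack.py; python3 -c "
from h import *
go([.48,-.34,.28],-0.2236)"
```

```text
clock: 23.98
ee_pos: [0.5586, 0.0006, 0.4267]
orientation: [0.781, 0.624, -0.0, -0.0]
force: [0.2, -0.3, 0.0]
finger_gap: 0.0882
finger_force: 0.0
level 0.048 1777 zmed 0.0473 circ ((0.5815427303314209, 0.07184137403964996), 0.024911725893616676) mean [0.5816 0.0724 0.0473]
go shift [-0.699, -0.0023, -0.0016] turn [-0.0003, 0.0001, 0.0] yaw now -0.2233 t 24.0 q1,q7 [-0.67  0.02]
```

```bash
python3 -m jog '[[[-0.7,-0.002,0],[0,0,0],1],[[-0.7,-0.002,0],[0,0,0],1],[[-0.7,-0.002,0],[0,0,0],1],[[-0.7,-0.002,0],[0,0,0],1],[[-0.7,-0.002,0],[0,0,0],1],[[-0.7,-0.002,0],[0,0,0],1],[[-0.7,-0.002,0],[0,0,0],1],[[-0.7,-0.002,0],[0,0,0],1]]'; python3 -c "
from h import *
p,d,P=wl(['filter_clear','filter_amber','filter_red'])
m=(P[...,2]>.004)&(P[...,2]<.012)&(d>0)
n,l,st,ce=cv2.connectedComponentsWithStats(m.astype(np.uint8))
for i in range(1,n):
    if st[i,4]>400: 
        c,r=cv2.minEnclosingCircle(P[l==i][:,:2].astype(np.float32)); print(ce[i].round(),np.round(c,4),round(r,4),p[l==i].mean(0).astype(int))
go([.434,-.1922,.060],-0.2236)"
```

```text
clock: 25.02
ee_pos: [0.4807, -0.3398, 0.4261]
orientation: [0.781, 0.624, -0.0, -0.001]
force: [-0.4, 0.4, -0.9]
finger_gap: 0.0883
finger_force: 0.0
filter_clear 0.58 [211.  62.] ztop 0.0082 topmean [ 0.4347 -0.1925] circ 0.4344 -0.1922 0.025 rgb [197 200 200] 1686
filter_amber 0.69 [261. 235.] ztop 0.008 topmean [ 0.44   -0.4082] circ 0.4398 -0.4087 0.0248 rgb [133  87  25] 1037
filter_red 0.86 [331. 102.] ztop 0.0083 topmean [ 0.5595 -0.2642] circ 0.5594 -0.2645 0.0249 rgb [242 151 187] 1550
filter_red 0.57 [414. 103.] ztop 0.0084 topmean [ 0.6524 -0.2888] circ 0.6529 -0.2893 0.0252 rgb [232 137 171] 1525
filter_red 0.5 [261. 234.] ztop 0.008 topmean [ 0.4403 -0.4078] circ 0.4398 -0.4086 0.025 rgb [130  86  27] 1084
[210.  61.] [ 0.4343 -0.1924] 0.025 [200 203 204]
[331. 101.] [ 0.5594 -0.2645] 0.0249 [244 151 188]
[413. 104.] [ 0.6527 -0.2891] 0.0253 [233 137 171]
[260. 236.] [ 0.44   -0.4085] 0.025 [131  86  26]
go shift [0.2661, -0.1564, 0.4394] turn [-0.0001, -0.0001, 0.0004] yaw now -0.2211 t 25.2 q1,q7 [-0.03  0.67]
```

```bash
python3 -c "
from h import *
go([.4399,-.4086,.0215],-0.2236)"
```

```text
go shift [-0.1536, -0.0499, 0.5161] turn [-0.0001, -0.0001, 0.0004] yaw now -0.2211 t 25.2 q1,q7 [-0.03  0.67]
```

```bash
python3 -m jog '[[[-0.1535,-0.05,0.1],[0,0,0],1],[[-0.1535,-0.05,0.2],[0,0,0],1],[[-0.1535,-0.05,0.3],[0,0,0],1],[[-0.1535,-0.05,0.4],[0,0,0],1],[[-0.1535,-0.05,0.46],[0,0,0],1],[[-0.1535,-0.05,0.49],[0,0,0],1],[[-0.1535,-0.05,0.505],[0,0,0],1],[[-0.1535,-0.05,0.515],[0,0,0],1],[[-0.1535,-0.05,0.515],[0,0,0],1],[[-0.1535,-0.05,0.515],[0,0,0],-1],[[-0.1535,-0.05,0.515],[0,0,0],-1],[[-0.1535,-0.05,0.515],[0,0,0],-1],[[-0.1535,-0.05,0.515],[0,0,0],-1],[[-0.1535,-0.05,0.515],[0,0,0],-1]]' 15;python3 -c "
from h import *
s=robot.read_state(); p=np.array(s['ee_pos']); print(p)
q=[p[0]+.5832-.4399,p[1]+.072+.4086,p[2]-.1473+.0475]; print(np.round(q,4).tolist())
go(q,-0.2236)"
```

```text
clock: 26.98
ee_pos: [0.4391, -0.41, 0.1698]
orientation: [0.782, 0.624, 0.0, 0.0]
force: [0.1, 0.8, 0.7]
finger_gap: 0.049
finger_force: 15.0
[ 0.4390868  -0.41000057  0.16976036]
[0.5824, 0.0706, 0.07]
go shift [1.0008, 0.0665, -0.095] turn [0.0, 0.0, 0.0] yaw now -0.2235 t 27.0 q1,q7 [0.29 1.01]
```

```bash
python3 -m jog '[[[0,0,-0.05],[0,0,0],-1],[[0,0,-0.1],[0,0,0],-1],[[0,0,-0.2],[0,0,0],-1],[[0.05,0,-0.28],[0,0,0],-1],[[1,0.0665,-0.28],[0,0,0],-1],[[1,0.0665,-0.28],[0,0,0],-1],[[1,0.0665,-0.28],[0,0,0],-1],[[1,0.0665,-0.28],[0,0,0],-1],[[1,0.0665,-0.28],[0,0,0],-1],[[1,0.0665,-0.28],[0,0,0],-1],[[1,0.0665,-0.28],[0,0,0],-1],[[1,0.0665,-0.28],[0,0,0],-1],[[1,0.0665,-0.28],[0,0,0],-1],[[1,0.0665,-0.2],[0,0,0],-1],[[1,0.0665,-0.14],[0,0,0],-1],[[1,0.0665,-0.12],[0,0,0],-1],[[1,0.0665,-0.115],[0,0,0],-1],[[1,0.0665,-0.115],[0,0,0],-1],[[1,0.0665,-0.115],[0,0,0],-1]]';python3 -c "
from h import *
go([.5824,.0706,.070],-0.2236)"
```

```text
clock: 29.35
ee_pos: [0.5827, 0.0701, 0.2282]
orientation: [0.782, 0.624, 0.001, 0.0]
force: [-0.5, 0.0, -1.1]
finger_gap: 0.0488
finger_force: 15.0
go shift [0.0007, -0.0008, 0.0217] turn [0.0002, -0.0001, 0.0] yaw now -0.2235 t 29.4 q1,q7 [-0.64  0.12]
```

```bash
python3 -m jog '[[[0.0007,-0.0008,0.01],[0,0,0],-1],[[0.0007,-0.0008,0.018],[0,0,0],-1],[[0.0007,-0.0008,0.0217],[0,0,0],-1],[[0.0007,-0.0008,0.0217],[0,0,0],-1],[[0.0007,-0.0008,0.0217],[0,0,0],-1],[[0.0007,-0.0008,0.0217],[0,0,0],0.6],[[0.0007,-0.0008,0.0217],[0,0,0],0.6],[[0.0007,-0.0008,0.0217],[0,0,0],0.6],[[0,0,-0.02],[0,0,0],0.6],[[0,0,-0.1],[0,0,0],1],[[-0.1,0,-0.2],[0,0,0],1],[[-0.15,-0.014,-0.3],[0,0,0],1],[[-0.15,-0.014,-0.36],[0,0,0],1],[[-0.15,-0.014,-0.4],[0,0,0],1],[[-0.15,-0.014,-0.4],[0,0,0],1],[[-0.15,-0.014,-0.4],[0,0,0],1]]';python3 stack.py; python3 -c "
from h import *
go([.48,-.29,.28],-0.2236)"
```

```text
clock: 31.35
ee_pos: [0.5584, -0.0012, 0.4268]
orientation: [0.781, 0.624, -0.0, -0.0]
force: [0.4, 0.4, -0.1]
finger_gap: 0.088
finger_force: 0.0
level 0.055 1854 zmed 0.0543 circ ((0.5815656781196594, 0.07122070342302322), 0.02496408484876156) mean [0.5817 0.0717 0.0543]
go shift [-0.598, -0.025, -0.0014] turn [-0.0002, 0.0001, 0.0] yaw now -0.2234 t 31.4 q1,q7 [-0.71  0.07]
```

```bash
python3 -m jog '[[[-0.6,-0.025,0],[0,0,0],1],[[-0.6,-0.025,0],[0,0,0],1],[[-0.6,-0.025,0],[0,0,0],1],[[-0.6,-0.025,0],[0,0,0],1],[[-0.6,-0.025,0],[0,0,0],1],[[-0.6,-0.025,0],[0,0,0],1],[[-0.6,-0.025,0],[0,0,0],1],[[-0.6,-0.025,0],[0,0,0],1]]'; python3 -c "
from h import *
p,d,P=wl(['filter_clear'])
m=(P[...,2]>.004)&(P[...,2]<.012)&(d>0)
n,l,st,ce=cv2.connectedComponentsWithStats(m.astype(np.uint8))
for i in range(1,n):
    if st[i,4]>400: 
        c,r=cv2.minEnclosingCircle(P[l==i][:,:2].astype(np.float32)); print(ce[i].round(),np.round(c,4),round(r,4),p[l==i].mean(0).astype(int))
go([.4343,-.1924,.0215],-0.2236);print(robot.read_state()['q'])"
```

```text
clock: 32.4
ee_pos: [0.4809, -0.2895, 0.4266]
orientation: [0.781, 0.625, 0.0, -0.001]
force: [0.7, 0.2, -0.1]
finger_gap: 0.0884
finger_force: 0.0
filter_clear 0.73 [222. 107.] ztop 0.008 topmean [ 0.4345 -0.1929] circ 0.4343 -0.1932 0.0249 rgb [196 199 200] 1487
[222. 106.] [ 0.4343 -0.193 ] 0.025 [197 200 201]
[338. 144.] [ 0.5592 -0.2651] 0.0249 [241 145 181]
[417. 147.] [ 0.6524 -0.2898] 0.0251 [239 142 178]
go shift [0.1694, -0.1333, 0.5164] turn [-0.0001, -0.0001, 0.0004] yaw now -0.221 t 32.5 q1,q7 [-0.18  0.62]
[-0.17909614  0.47643027  0.87208668  1.79054424 -0.41242287  1.06890754
  0.62105444]
```

```bash
python3 -m jog '[[[0.169,-0.133,0.1],[0,0,0],1],[[0.169,-0.133,0.2],[0,0,0],1],[[0.169,-0.133,0.3],[0,0,0],1],[[0.169,-0.133,0.4],[0,0,0],1],[[0.169,-0.133,0.46],[0,0,0],1],[[0.169,-0.133,0.49],[0,0,0],1],[[0.169,-0.133,0.505],[0,0,0],1],[[0.169,-0.133,0.516],[0,0,0],1],[[0.169,-0.133,0.516],[0,0,0],1],[[0.169,-0.133,0.516],[0,0,0],-1],[[0.169,-0.133,0.516],[0,0,0],-1],[[0.169,-0.133,0.516],[0,0,0],-1],[[0.169,-0.133,0.516],[0,0,0],-1],[[0.169,-0.133,0.516],[0,0,0],-1]]' 15;python3 -c "
from h import *
s=robot.read_state(); p=np.array(s['ee_pos']); print(p)
q=[p[0]+.5832-.4343,p[1]+.072+.1927,p[2]-.1473+.0545]; print(np.round(q,4).tolist())
go(q,-0.2236)"
```

```text
clock: 34.25
ee_pos: [0.434, -0.194, 0.1692]
orientation: [0.782, 0.624, 0.0, 0.0]
force: [0.4, 0.4, 0.8]
finger_gap: 0.0489
finger_force: 15.0
[ 0.43404995 -0.19401382  0.16924154]
[0.5829, 0.0707, 0.0764]
go shift [0.5822, 0.1731, -0.109] turn [0.0, -0.0, 0.0] yaw now -0.2234 t 34.2 q1,q7 [-0.07  0.82]
```

```bash
python3 -m jog '[[[0,0,-0.05],[0,0,0],-1],[[0,0,-0.1],[0,0,0],-1],[[0,0,-0.2],[0,0,0],-1],[[0.05,0,-0.28],[0,0,0],-1],[[0.582,0.173,-0.28],[0,0,0],-1],[[0.582,0.173,-0.28],[0,0,0],-1],[[0.582,0.173,-0.28],[0,0,0],-1],[[0.582,0.173,-0.28],[0,0,0],-1],[[0.582,0.173,-0.28],[0,0,0],-1],[[0.582,0.173,-0.28],[0,0,0],-1],[[0.582,0.173,-0.28],[0,0,0],-1],[[0.582,0.173,-0.2],[0,0,0],-1],[[0.582,0.173,-0.15],[0,0,0],-1],[[0.582,0.173,-0.13],[0,0,0],-1],[[0.582,0.173,-0.13],[0,0,0],-1],[[0.582,0.173,-0.13],[0,0,0],-1]]';python3 -c "
from h import *
go([.5829,.0707,.0764],-0.2236)"
```

```text
clock: 36.25
ee_pos: [0.5833, 0.0701, 0.2353]
orientation: [0.782, 0.624, 0.001, 0.0]
force: [-0.5, 0.1, -0.3]
finger_gap: 0.0492
finger_force: 15.0
go shift [0.001, -0.001, 0.0231] turn [0.0002, -0.0001, -0.0001] yaw now -0.2241 t 36.2 q1,q7 [-0.67  0.15]
```

```bash
python3 -m jog '[[[0.001,-0.001,0.01],[0,0,0],-1],[[0.001,-0.001,0.019],[0,0,0],-1],[[0.001,-0.001,0.023],[0,0,0],-1],[[0.001,-0.001,0.023],[0,0,0],-1],[[0.001,-0.001,0.023],[0,0,0],-1],[[0.001,-0.001,0.023],[0,0,0],0.6],[[0.001,-0.001,0.023],[0,0,0],0.6],[[0.001,-0.001,0.023],[0,0,0],0.6],[[0,0,-0.02],[0,0,0],0.6],[[0,0,-0.1],[0,0,0],1],[[0,0,-0.2],[0,0,0],1],[[0,0,-0.3],[0,0,0],1],[[0,0,-0.38],[0,0,0],1],[[0,0,-0.38],[0,0,0],1],[[0,0,-0.38],[0,0,0],1]]';python3 stack.py; python3 - <<'E'
from h import *
p,d,P=wl(['lens_grip','cap'])
save('pics/w4.png',p)
Q=P[(d>0)]
m=(Q[:,2]>.103)&(Q[:,2]<.114)&(abs(Q[:,0]-.612)<.04)&(abs(Q[:,1]-.2)<.04)
print("fin",m.sum(),cv2.minAreaRect(Q[m,:2].astype(np.float32)),Q[m].mean(0))
print(robot.read_state()['q'].round(2) if hasattr(robot.read_state()['q'],'round') else robot.read_state()['q'])
E
```

```text
clock: 38.12
ee_pos: [0.5824, 0.0706, 0.4243]
orientation: [0.782, 0.624, 0.0, -0.0]
force: [0.5, 0.2, 0.1]
finger_gap: 0.0881
finger_force: 0.0
level 0.062 1613 zmed 0.061 circ ((0.5822702050209045, 0.07239474356174469), 0.024981200695037842) mean [0.5823 0.0729 0.061 ]
lens_grip 0.9 [279.  64.] ztop 0.1096 topmean [0.6123 0.2021] circ 0.6122 0.2021 0.0148 rgb [150 128 127] 3121
cap 0.79 [25. 27.] ztop 0.0332 topmean [0.3512 0.2925] circ 0.349 0.2938 0.0111 rgb [24 25 28] 2638
cap 0.52 [462. 306.] ztop 0.0164 topmean [ 0.7802 -0.1457] circ 0.7179 -0.0467 0.1356 rgb [ 93 102 101] 55
fin 662 ((0.6124190092086792, 0.20190685987472534), (0.027779215946793556, 0.01380226667970419), 76.52262115478516) [0.61222207 0.20192938 0.10886806]
[-0.82  0.54  0.88  1.73 -0.46  1.1  -0.02]
```

View pics/w4.png

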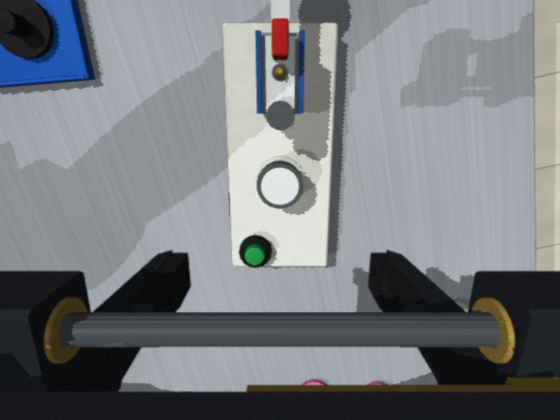

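The stack looks concentric in the picture: clear on top at (279,184), depth level right, about 1 mm off centre. The cap is in the tray at (20,30), and the fin is at (280,38). Before picking up the arm I check that a half turn is reachable with an empty gripper up high.

```bash
python3 -c "
from h import *
go([.6123,.202,.28],-0.2236)"; python3 -m jog '[[[0.27,0,0],[0,0,-0.06],1],[[0.27,0,0],[0,0,-0.12],1],[[0.27,0,0],[0,0,-0.2],1],[[0.27,0,0],[0,0,-0.2],1],[[0.27,0,0],[0,0,-0.28],1],[[0.27,0,0],[0,0,-0.28],1],[[0.27,0,0],[0,0,-0.28],1],[[0.27,0,0],[0,0,-0.36],1],[[0.27,0,0],[0,0,-0.36],1],[[0.27,0,0],[0,0,-0.36],1],[[0.27,0,0],[0,0,-0.36],1],[[0.27,0,0],[0,0,-0.44],1],[[0.27,0,0],[0,0,-0.44],1],[[0.27,0,0],[0,0,-0.498],1],[[0.27,0,0],[0,0,-0.498],1],[[0.27,0,0],[0,0,-0.498],1],[[0.27,0,0],[0,0,-0.498],1],[[0.27,0,0],[0,0,-0.498],1],[[0.27,0,0],[0,0,-0.498],1],[[0.27,0,0],[0,0,-0.498],1]]';python3 -c "
from h import *
go([.6123,.202,.28],-0.2236+np.pi);print(np.round(robot.read_state()['q'],2))"
```

```text
go shift [0.2694, -0.0001, -0.0084] turn [-0.0003, 0.0002, 0.0] yaw now -0.2236 t 38.3 q1,q7 [-0.82 -0.02]
clock: 40.83
ee_pos: [0.6127, 0.2023, 0.424]
orientation: [-0.618, 0.786, -0.0, -0.0]
force: [0.0, -0.8, 0.3]
finger_gap: 0.0879
finger_force: 0.0
go shift [0.0008, 0.0007, -0.0066] turn [0.0, -0.0, -0.0022] yaw now 2.9042 t 40.8 q1,q7 [-0.46  2.56]
[-0.46  0.51  0.1   1.54 -0.06  1.1   2.56]
```

```bash
cat > fin.py <<'E'
from h import *
for k in range(2):
    p,d=robot.grab_frame("wrist"); P=cloud("wrist",d); Q=P[d>0]
    m=(Q[:,2]>.104)&(Q[:,2]<.114)&(abs(Q[:,0]-.612)<.04)&(abs(Q[:,1]-.2)<.04)
    r=cv2.minAreaRect(Q[m,:2].astype(np.float32)); print("fin",m.sum(),np.round(r[0],4),np.round(r[1],4),round(r[2],2))
    m=(Q[:,2]>.0885)&(Q[:,2]<.099)&(np.hypot(Q[:,0]-.607,Q[:,1]-.179)<.0085)
    if m.sum()>3: print("pin",m.sum(),Q[m].mean(0).round(4),((Q[m].max(0)+Q[m].min(0))/2).round(4),Q[m][:,2].max())
save("pics/fin%d.png"%int(robot.read_state()["clock"]),p)
E
python3 fin.py; python3 -c "
from h import *
go([.6123,.202,.107],-0.2236+np.pi)"
```

```text
fin 452 [0.6133 0.2014] [0.0277 0.014 ] 76.63
pin 71 [0.608  0.1778 0.0923] [0.6082 0.1784 0.0925] 0.09650778143579042
fin 450 [0.6133 0.2016] [0.0276 0.0139] 76.94
pin 66 [0.6079 0.1777 0.0925] [0.6081 0.1783 0.0926] 0.09657943217958492
go shift [0.0008, 0.0007, 0.3396] turn [0.0, -0.0, -0.0021] yaw now 2.9049 t 40.9 q1,q7 [-0.46  2.56]
```

```bash
python3 -c "
from h import *
go([.6128,.2017,.107],2.915)"; python3 -m jog '[[[0.001,0,0.1],[0,0,-0.0015],1],[[0.001,0,0.2],[0,0,-0.0015],1],[[0.001,0,0.28],[0,0,-0.0015],1],[[0.001,0,0.32],[0,0,-0.0015],1],[[0.001,0,0.335],[0,0,-0.0015],1],[[0.001,0,0.339],[0,0,-0.0015],1],[[0.001,0,0.339],[0,0,-0.0015],1],[[0.001,0,0.339],[0,0,-0.0015],1]]'; python3 -c "
from h import *
go([.6128,.2017,.107],2.915)"
```

```text
go shift [0.0011, -0.0004, 0.3396] turn [0.0, -0.0, -0.0016] yaw now 2.9049 t 40.9 q1,q7 [-0.46  2.56]
clock: 41.92
ee_pos: [0.6131, 0.2019, 0.2558]
orientation: [-0.623, 0.783, -0.0, 0.001]
force: [0.4, 0.1, -0.8]
finger_gap: 0.088
finger_force: 0.0
go shift [0.0005, 0.0004, 0.0031] turn [-0.0002, 0.0002, -0.0] yaw now 2.915 t 41.9 q1,q7 [-0.44  2.58]
```

```bash
python3 -m jog '[[[0.0005,0.0005,0.002],[0,0,0],1],[[0.0005,0.0005,0.002],[0,0,0],-1],[[0.0005,0.0005,0.002],[0,0,0],-1],[[0.0005,0.0005,0.002],[0,0,0],-1],[[0.0005,0.0005,0.002],[0,0,0],-1],[[0.0005,0.0005,0.002],[0,0,0],-1],[[0.0005,0.0005,0.002],[0,0,0],-1],[[0.0005,0.0005,0.002],[0,0,0],-1]]' 30; python3 -c "
from h import *
s=robot.read_state();print(s['ee_pos'])"; python3 -m jog '[[[0,0,-0.02],[0,0,0],-1],[[0,0,-0.06],[0,0,0],-1],[[0,0,-0.12],[0,0,0],-1],[[0,0,-0.2],[0,0,0],-1],[[0,0,-0.2],[0,0,0],-1],[[0,0,-0.2],[0,0,0],-1],[[0,0,-0.2],[0,0,0],-1]]'; python3 -c "
from h import *
s=robot.read_state();print(s['moment'],np.round(s['q'],2))
T=R.from_quat(s['orientation']).as_matrix();print(T.round(4))"
```

```text
clock: 42.92
ee_pos: [0.6123, 0.2016, 0.2537]
orientation: [-0.623, 0.782, 0.0, 0.0]
force: [-0.2, 0.7, -0.6]
finger_gap: 0.0203
finger_force: 0.0
[0.61233505 0.20160539 0.25367701]
clock: 43.8
ee_pos: [0.6118, 0.2014, 0.3525]
orientation: [-0.623, 0.782, 0.0, -0.001]
force: [0.4, 0.2, -1.3]
finger_gap: 0.0141
finger_force: 30.0
[0.17342686 0.16805184 0.01703769] [-0.45  0.58  0.09  1.6  -0.06  0.96  2.58]
[[-2.245e-01 -9.745e-01 -2.200e-03]
 [-9.745e-01  2.246e-01 -9.000e-04]
 [ 1.400e-03  2.000e-03 -1.000e+00]]
```

```bash
python3 - <<'E'
from h import *
p,d,P=wl(['lens_arm','lens_grip'])
a,da=robot.grab_frame("side")
save("pics/held.png",np.hstack([cv2.resize(p,(400,300)),cv2.resize(a[90:270,200:400],(334,300))]))
Q=P[d>0]; u=np.array([.2215,.975]); 
m=(Q[:,2]>.165)&(Q[:,2]<.21)&(abs(Q[:,0]-.6)<.2)&(abs(Q[:,1]-.2)<.2)
B=Q[m]; s=(B[:,:2]-[.6118,.2014])@u; 
for lo in np.arange(-.08,.13,.02):
    k=(s>lo)&(s<lo+.02)
    if k.sum()>5: print(round(lo,2),k.sum(),np.median(B[k],0).round(4))
E
```

```text
lens_arm 0.6 [279. 226.] ztop 0.2038 topmean [0.6116 0.1999] circ 0.611 0.1952 0.0203 rgb [105  90  90] 11550
lens_grip 0.87 [276. 226.] ztop 0.2038 topmean [0.6118 0.2001] circ 0.6142 0.1987 0.0176 rgb [105  90  90] 11653
-0.08 1917 [0.597  0.1366 0.1936]
-0.06 2265 [0.6005 0.1513 0.1933]
-0.04 1681 [0.6041 0.1698 0.1797]
-0.02 4008 [0.6096 0.1906 0.198 ]
0.0 906 [0.6134 0.2072 0.2037]
0.04 409 [0.6245 0.2553 0.1796]
0.06 2060 [0.6276 0.2692 0.1774]
```

View pics/held.png

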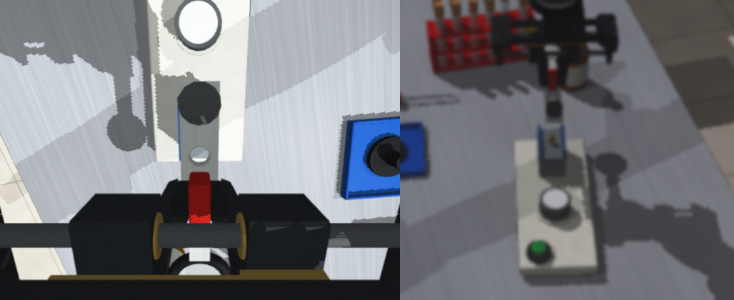

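The left half shows the arm held level, with hole at (199,157), weight at (199,103) and fin at (200,195). Now I measure where the hole is relative to the TCP.

```bash
cat > hole.py <<'E'
from h import *
def hole():
    c,M,t=cam("wrist"); s=robot.read_state(); T=R.from_quat(s["orientation"]).as_matrix(); e=np.array(s["ee_pos"])
    p,d=robot.grab_frame("wrist"); P=cloud("wrist",d); z=e[2]-.1727
    far=((P[...,2]<z-.012)|(d==0)).astype(np.uint8)
    box=np.zeros_like(far); box[160:280,230:330]=1
    n,l,st,ce=cv2.connectedComponentsWithStats(far*box,connectivity=4)
    for i in range(1,n):
        if 60<st[i,4]<3000 and st[i,0]>231 and st[i,0]+st[i,2]<329:
            v,u=np.where(l==i); 
            uv=np.array(cv2.minEnclosingCircle(np.stack([u,v],1).astype(np.float32))[0])
            for zz in (z,z-.01):
                r=M@np.array([(uv[0]-c["cx"])/c["fx"],(uv[1]-c["cy"])/c["fy"],1]); h=t+r*(zz-t[2])/r[2]
                print(ce[i].round(1),uv.round(1),st[i,4],"hole",h.round(4),"in tool",((h-e)@T).round(4))
hole(); 
s=robot.read_state();print(np.round(s["ee_pos"],4))
E
python3 hole.py
```

```text
[278.5 215.8] [278.5 215.5] 430 hole [0.6067 0.177  0.1802] in tool [ 0.025  -0.0004  0.1727]
[278.5 215.8] [278.5 215.5] 430 hole [0.6074 0.1799 0.1702] in tool [ 0.0219 -0.0004  0.1827]
[0.6122 0.2015 0.3531]
```

```bash
python3 -m jog '[[[0.05,0,-0.02],[0,0,0.03],-1],[[0.09,0,-0.02],[0,0,0.06],-1],[[0.09,0,-0.02],[0,0,0.09],-1],[[0.09,0,-0.02],[0,0,0.12],-1],[[0.09,0,-0.02],[0,0,0.15],-1],[[0.09,0,-0.02],[0,0,0.18],-1],[[0.09,0,-0.02],[0,0,0.21],-1],[[0.09,0,-0.02],[0,0,0.24],-1],[[0.09,0,-0.02],[0,0,0.27],-1],[[0.09,0,-0.02],[0,0,0.3],-1],[[0.09,0,-0.02],[0,0,0.33],-1],[[0.09,0,-0.02],[0,0,0.36],-1],[[0.09,0,-0.02],[0,0,0.39],-1],[[0.09,0,-0.02],[0,0,0.42],-1],[[0.09,0,-0.02],[0,0,0.44],-1],[[0.09,0,-0.02],[0,0,0.46],-1],[[0.09,0,-0.02],[0,0,0.48],-1],[[0.09,0,-0.02],[0,0,0.495],-1],[[0.09,0,-0.02],[0,0,0.499],-1],[[0.09,0,-0.02],[0,0,0.499],-1]]'; python3 -c "
from h import *
go([.6022,.1559,.130],-0.2236);print(np.round(robot.read_state()['q'],2))
p,d=robot.grab_frame('wrist');save('pics/held2.png',p)"; python3 hole.py
```

```text
clock: 46.55
ee_pos: [0.6022, 0.1579, 0.3636]
orientation: [0.78, 0.626, -0.0, -0.0]
force: [0.5, 0.4, -0.6]
finger_gap: 0.0137
finger_force: 30.0
go shift [-0.0039, 0.0009, 0.1725] turn [-0.0, 0.0, 0.0008] yaw now -0.2187 t 46.5 q1,q7 [-0.9  -0.06]
[-0.9   0.69  0.87  1.69 -0.59  1.05 -0.06]
[278.1 215.8] [278.1 215. ] 430 hole [0.6078 0.184  0.1909] in tool [ 0.0268 -0.0002  0.1727]
[278.1 215.8] [278.1 215. ] 430 hole [0.6071 0.1811 0.1809] in tool [ 0.0237 -0.0003  0.1827]
[0.6022 0.1577 0.3637]
```

View pics/held2.png

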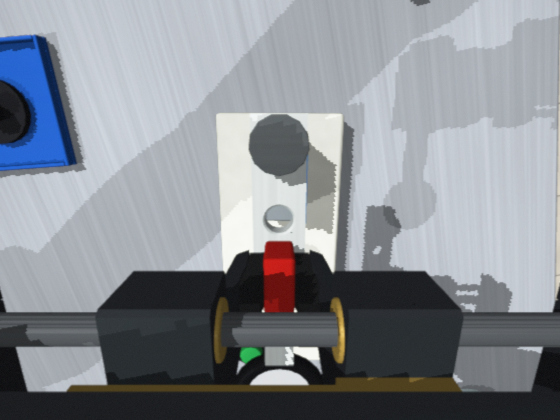

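The turned arm is over the housing, with weight (278,145), hole (278,217) and the lens toward the port. I lower it to just above the pin tip and settle.

```bash
python3 -m jog '[[[-0.004,0.001,0.05],[0,0,-0.0008],-1],[[-0.004,0.001,0.1],[0,0,-0.0008],-1],[[-0.004,0.001,0.14],[0,0,-0.0008],-1],[[-0.004,0.001,0.158],[0,0,-0.0008],-1],[[-0.004,0.001,0.158],[0,0,-0.0008],-1],[[-0.004,0.001,0.158],[0,0,-0.0008],-1],[[-0.004,0.001,0.158],[0,0,-0.0008],-1]]'; python3 -c "
from h import *
go([.6022,.1557,.1114],-0.2236)
p,d=robot.grab_frame('wrist');save('pics/held3.png',p[150:330,180:380].repeat(3,0).repeat(3,1))"; python3 hole.py
```

```text
clock: 47.52
ee_pos: [0.6026, 0.1557, 0.2855]
orientation: [0.779, 0.627, 0.001, 0.0]
force: [0.3, 0.4, -0.6]
finger_gap: 0.0137
finger_force: 30.0
go shift [-0.0002, -0.0009, 0.0535] turn [0.0002, -0.0001, 0.0013] yaw now -0.2152 t 47.5 q1,q7 [-0.85  0.  ]
[278.1 215.8] [278.  215.5] 428 hole [0.6081 0.1817 0.1126] in tool [ 0.0265 -0.0002  0.1727]
[278.1 215.8] [278.  215.5] 428 hole [0.6074 0.1788 0.1026] in tool [ 0.0234 -0.0003  0.1827]
[0.6025 0.1557 0.2852]
```

View pics/held3.png

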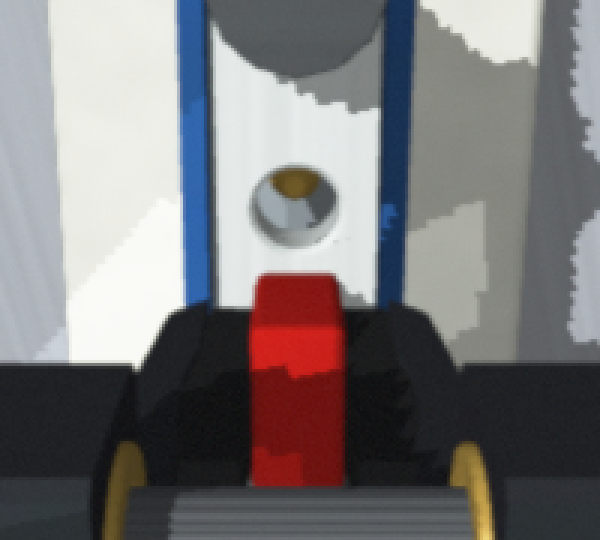

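Through the hole the brass pin tip shows at crop (295,180) and the arm is centred between the cheeks. By my ray estimate the hole is about 1 mm too far from the port, so I correct by −1.2 mm and lower.

```bash
python3 -m jog '[[[-0.0025,-0.001,0],[0,0,0.0013],-1],[[-0.0025,-0.001,0.005],[0,0,0.0013],-1],[[-0.0025,-0.001,0.015],[0,0,0.0013],-1],[[-0.0025,-0.001,0.025],[0,0,0.0013],-1],[[-0.0025,-0.001,0.035],[0,0,0.0013],-1],[[-0.0025,-0.001,0.044],[0,0,0.0013],-1],[[-0.0025,-0.001,0.05],[0,0,0.0013],-1],[[-0.0025,-0.001,0.05],[0,0,0.0013],-1]]'; python3 -c "
from h import *
go([.6022,.1557,.1114],-0.2236)"
```

```text
clock: 48.62
ee_pos: [0.6015, 0.1545, 0.2594]
orientation: [0.782, 0.624, -0.0, -0.0]
force: [-0.6, 0.3, -0.8]
finger_gap: 0.014
finger_force: 30.0
go shift [0.0026, 0.0009, 0.0015] turn [-0.0, 0.0, 0.0] yaw now -0.2234 t 48.6 q1,q7 [-0.83  0.02]
```

```bash
python3 -m jog '[[[0.0005,0,0.002],[0,0,0],-1],[[0.0005,0,0.002],[0,0,0],-1],[[0.0005,0,0.002],[0,0,0],-0.3],[[0.0005,0,0.002],[0,0,0],0],[[0.0005,0,0.002],[0,0,0],0],[[0.0005,0,0.002],[0,0,0],0],[[0,0,-0.05],[0,0,0],0],[[0,0,-0.12],[0,0,0],0],[[0,0,-0.2],[0,0,0],0],[[0,0,-0.3],[0,0,0],0],[[-0.1,0,-0.33],[0,0,0],0],[[-0.2,0,-0.33],[0,0,0],0],[[-0.2,0,-0.33],[0,0,0],0],[[-0.2,0,-0.33],[0,0,0],0]]'; python3 - <<'E'
from h import *
p,d,P=wl(['lens_arm','lens_grip','lamp_button'])
save("pics/seated.png",p)
Q=P[d>0]; u=np.array([.2215,.975]); w=np.array([-.975,.2215]); s=(Q[:,:2]-[.583,.0722])@u; t=(Q[:,:2]-[.583,.0722])@w
for lo in np.arange(-.03,.17,.01):
    k=(s>lo)&(s<lo+.01)&(abs(t)<.03)&(Q[:,2]>.07)
    if k.sum()>5: print(round(lo,2),k.sum(),"z",np.percentile(Q[k,2],[10,50,90]).round(4),"t",((t[k].min()+t[k].max())/2).round(4))
k=(Q[:,2]>.07)&(abs(t)<.035)&(s<.03)
print("lens",cv2.minEnclosingCircle(Q[k,:2].astype(np.float32)))
E
```

```text
clock: 50.38
ee_pos: [0.5795, 0.0577, 0.4246]
orientation: [0.781, 0.624, 0.0, -0.0]
force: [0.8, 0.6, 0.3]
finger_gap: 0.044
finger_force: 0.0
lens_arm 0.91 [278. 117.] ztop 0.1091 topmean [0.6015 0.156 ] circ 0.602 0.1559 0.0148 rgb [151 139 139] 6100
lens_grip 0.87 [280. 115.] ztop 0.1092 topmean [0.6015 0.156 ] circ 0.602 0.1559 0.0148 rgb [151 139 139] 5974
lens_grip 0.53 [28. 19.] ztop 0.0329 topmean [0.352  0.2908] circ 0.3506 0.2912 0.0102 rgb [26 27 29] 2081
lamp_button 0.83 [256. 246.] ztop 0.0524 topmean [ 0.5356 -0.0028] circ 0.5354 -0.0032 0.0114 rgb [ 39 148  71] 313
-0.03 603 z [0.0841 0.3041 0.3183] t 0.0002
-0.02 2006 z [0.083  0.2861 0.3255] t 0.0002
-0.01 4663 z [0.0849 0.2937 0.3339] t -0.0
0.0 13620 z [0.3391 0.3553 0.3598] t 0.0
0.01 11697 z [0.3338 0.3391 0.3589] t 0.0
0.02 655 z [0.0841 0.3301 0.3436] t -0.0
0.03 168 z [0.0843 0.0853 0.0861] t 0.0
0.04 187 z [0.0845 0.0854 0.0864] t 0.0
0.05 187 z [0.0844 0.0853 0.0863] t 0.0001
0.06 204 z [0.0843 0.0853 0.0863] t 0.0005
0.07 416 z [0.0746 0.0852 0.1098] t 0.0001
0.08 572 z [0.0755 0.0852 0.1097] t 0.0005
0.09 570 z [0.0754 0.0851 0.1096] t 0.0001
0.1 543 z [0.0752 0.0839 0.0883] t 0.0001
0.11 593 z [0.0756 0.0842 0.0865] t 0.0002
0.12 613 z [0.0758 0.0848 0.0861] t 0.0004
0.13 760 z [0.076  0.0853 0.0994] t 0.0002
0.14 559 z [0.0824 0.099  0.1002] t 0.0002
0.15 28 z [0.0977 0.0992 0.0999] t 0.0006
lens ((0.5833357572555542, 0.07362421602010727), 0.04020486772060394)
```

View pics/seated.png

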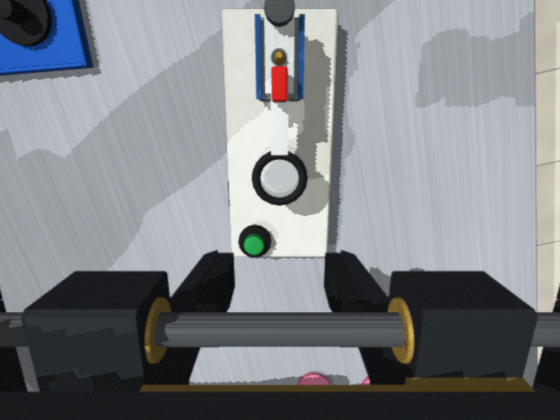

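The arm is seated: the pin shows through the hole at (279,57), the lens sits over the filters at (279,178), and the fin top is back at 0.110. Last step is pressing the button at (254,243).

```bash
python3 -c "
from h import *
go([.5352,-.0037,.085],-0.2236);go([.5352,-.0037,.0635],-0.2236)"
```

```text
go shift [-0.1406, -0.0592, 0.3841] turn [-0.0001, 0.0, 0.0004] yaw now -0.2213 t 50.6 q1,q7 [-0.84  0.04]
go shift [-0.1406, -0.0592, 0.4271] turn [-0.0001, 0.0, 0.0004] yaw now -0.2213 t 50.6 q1,q7 [-0.84  0.04]
```

```bash
python3 -m jog '[[[-0.14,-0.059,0],[0,0,0],-1],[[-0.14,-0.059,0],[0,0,0],-1],[[-0.14,-0.059,0.1],[0,0,0],-1],[[-0.14,-0.059,0.2],[0,0,0],-1],[[-0.14,-0.059,0.3],[0,0,0],-1],[[-0.14,-0.059,0.36],[0,0,0],-1],[[-0.14,-0.059,0.38],[0,0,0],-1],[[-0.14,-0.059,0.38],[0,0,0],-1],[[-0.14,-0.059,0.395],[0,0,0],-1],[[-0.14,-0.059,0.408],[0,0,0],-1],[[-0.14,-0.059,0.418],[0,0,0],-1],[[-0.14,-0.059,0.424],[0,0,0],-1],[[-0.14,-0.059,0.427],[0,0,0],-1],[[-0.14,-0.059,0.427],[0,0,0],-1],[[-0.14,-0.059,0.427],[0,0,0],-1]]'; python3 -c "
from h import *
s=robot.read_state();print(s['ee_pos'],s['force'])"
```

```text
clock: 52.45
ee_pos: [0.5354, -0.0047, 0.2123]
orientation: [0.782, 0.624, 0.001, -0.0]
force: [-2.8, 1.4, 15.9]
finger_gap: 0.0005
finger_force: 7.7
[ 0.53536528 -0.00472143  0.21231617] [-2.77783196  1.42624737 15.87538015]
```

```bash
python3 -m jog '[[[0,0,0.001],[0,0,0],-1],[[0,0,0.002],[0,0,0],-1],[[0,0,0.002],[0,0,0],-1],[[0,0,-0.01],[0,0,0],-1],[[0,0,-0.04],[0,0,0],-1],[[0,0,-0.12],[0,0,0],-1],[[0,0,-0.22],[0,0,0],-1],[[0,0,-0.32],[0,0,0],-1],[[-0.1,0,-0.4],[0,0,0],-1],[[-0.15,0,-0.42],[0,0,0],-1],[[-0.15,0,-0.42],[0,0,0],-1],[[-0.15,0,-0.42],[0,0,0],-1]]'; python3 - <<'E'
from h import *
wl(['lamp_button','lens_grip'])
p,d=robot.grab_frame("side"); save("pics/end.png",np.hstack([cv2.resize(p[90:270,150:350],(400,360),interpolation=2)]))
E
```

```text
clock: 53.95
ee_pos: [0.5184, -0.0765, 0.4198]
orientation: [0.781, 0.624, -0.001, -0.001]
force: [0.2, 0.9, -0.0]
finger_gap: 0.0002
finger_force: 0.0
lamp_button 0.9 [280. 117.] ztop 0.0525 topmean [ 0.5349 -0.0044] circ 0.535 -0.0043 0.0117 rgb [ 43 154  76] 426
lens_grip 0.96 [313.  19.] ztop 0.0857 topmean [0.581  0.0648] circ 0.5825 0.0712 0.0281 rgb [119 122 124] 2708
```

View pics/end.png

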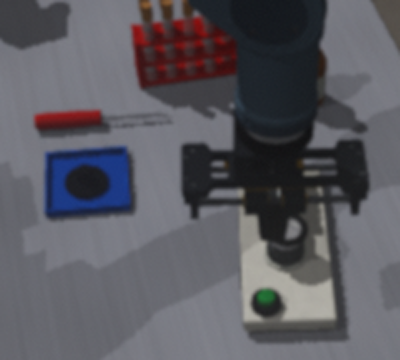

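The cap lies in the tray at (88,183), the button at (266,298) is back up, the lens is at (0.5825, 0.0712) over the stack, and the robot touches nothing.

```bash
python3 -c "
from h import *
print(robot.hand_in())"
```

```text
the job is handed in; nothing more can be done
None
```

I handed the job in at about 54 s: the cap is in the tray, the four filters found (green, red, amber, clear) are stacked about 1 mm off the port's centre, the lens arm is turned and seated with its lens over them, and the lamp button was pressed and has sprung back up.

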